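# Sort lacquered furniture fittings into their trays after dipping

## Robot

A 6-joint arm with a two-finger parallel gripper is mounted at the origin on the work surface. World frame = base frame: x ahead of the robot, y to its left, z up, the work surface at z = 0. Lengths are in m, angles in rad, forces in N, time in s.
With the tool pointing down it reaches from about 0.4 to 0.825 m from the base axis. Payload 7 kg.
Tool frame: the origin (TCP) lies midway between the tips of the shut fingers; the grasp point (between the pads) lies 19 mm behind it; z points along the fingers, x is the direction in which the jaws open and shut, and the axes are right-handed (so a half turn about z gives the same grasp; the last joint's range is limited). The gripper opens to 88 mm and grips with 3 to 60 N. Pads are 19 mm wide; open, the fingers measure 130 mm over their backs; the gripper's body (78 mm by 193 mm) begins 47 mm behind the grasp point.
Start: joints at [-1.045, 0.359, 0.012, 0, -1.224, -0.288], TCP at [0.159, -0.656, 0.227] pointing down, gripper open.
Joint ranges: [-3.07, 3.07], [-1.43, 2.12], [-1.02, 1.25], [-3.03, 1.67], [-3.05, -0], [-3.03, 3.03]. Speed limits (rad/s): [2.39, 2.39, 3.01, 3.14, 3.14, 3.14].

## Interface

Orientations are given as [roll, pitch, yaw] about the fixed x, y, z axes, in that order (R = Rz(yaw) Ry(pitch) Rx(roll)).
In Python, from station import status, eyes, workorder gives the robot as it stands.
- The arm moves only by the shell command python3 -m jog 'ROWS' [OPENING] [FORCE]. ROWS is JSON, a list of rows, each a list of 6 numbers: the shift along the world's x, y, z in mm, then the turn, a rotation vector about the world's x, y, z in rad. A call has 1 to 12 rows; each row shifts and turns the pose as measured when the row begins; what a row does not reach is not made up. A row lasts 1/10 s, in which the tool goes at most 50 mm and 8.59 degrees, less where a joint would pass 70% of its speed; a pose out of reach is approached as far as the arm can. A call with a gripper value outside its range is refused whole. OPENING is the opening, from 0 (shut) to 1 (fully open), set as the call begins (- or left out, the last holds). The fingers move at their own pace and stop on an object; FORCE is the grip in N (left out, the last holds). Time passes only in rows, so rows that do not move let the fingers close. It gives the time, the measured TCP pose, the force and the opening at its end, in the units of the state.
- status.get_state(): the state, without advancing time (a new reading comes with each control period).
- eyes.grab_frame(name): name is "scene" or "side" or "wrist"; returns the picture (400x640x3 uint8, blue, green, red); there is no depth.
- eyes.calibration(name): a dict with "camera_matrix" (3x3 intrinsics, pixels), "cam_to_world" (4x4, takes a point from camera to world coordinates); the wrist camera has in their place "hand_eye" (4x4, takes a point from camera to tool coordinates, whose origin is the TCP and whose axes are the tool frame's). Camera axes: x right, y up, looking along -z (the intrinsics and any distortion apply to the point x, -y, -z); pixel columns grow to the right and rows downward; lengths in m; the calibration is good to about 2 mm. The wrist camera is an equidistant fisheye: a pixel r from the principal point sees the ray r / f radians off the axis. A picture is of the moment at which its call begins: read the wrist's pose just before it. calibration takes no time and is no camera call.
- workorder.job_done(): hands the job in, once; it reports no verdict.
The state is a dict: "t": time; "q": joint angles; "qd": joint speeds; "joint_efforts": joint torques, N m; "eef_pos": TCP position; "ee_rot": TCP orientation; "force": force on the tool from outside, world axes, zero at the start; "moment": the same for the moment, N m; "width": finger opening in m.
Only numpy, scipy, OpenCV 4.12 (cv2) and the standard library are available. Lean on these libraries where they do the work, as an engineer would, in place of code of your own. Each camera call takes 0.05 s, during which the arm holds its last target. There are 200 camera calls.

## Task

Sort the five lacquered furniture fittings standing mixed on the bench: each sound piece goes into the metal tray whose screwed-down sample is of the same kind and colour, and every piece with a bald patch of bare wood on its top goes into the wooden re-dip tray. Stand each piece upright on the floor of its tray, set down gently and never dropped, and keep the two in the re-dip tray from touching each other. Leave the yellow hardener tin where it stands among them.

Things in the scene. Friction and masses are not known exactly. Their poses are not given: they have to be found in the camera images.
- red_knob_mid (a point): Turned round cabinet knob, glossy red all over, standing on its foot: 40 mm high, its cylindrical head 42 mm in diameter from 20 to 36 mm above the foot (slightly narrower at the top edge), neck 22 mm, foot 32 mm in diameter; about 40 g. The point is its centre, 20 mm above its underside; z is its own upright axis.
- blue_knob_mid (a point): Turned round cabinet knob, glossy blue all over, standing on its foot: 40 mm high, its cylindrical head 42 mm in diameter from 20 to 36 mm above the foot (slightly narrower at the top edge), neck 22 mm, foot 32 mm in diameter; about 40 g. The point is its centre, 20 mm above its underside; z is its own upright axis.
- red_foot_mid (a point): Square furniture foot, glossy red all over, standing on its narrow end: 60 mm high, the top 20 mm a 44 x 44 mm square block with upright faces, below it tapering to about 30 x 30 mm at the underside; about 80 g. The point is its centre, 30 mm above its underside; x and y are square to its flat faces, z its own upright axis.
- bald_blue_knob_mid (a point): Turned round cabinet knob, blue but with a round bald patch of bare wood, 27 mm across, in the middle of its top, standing on its foot: 40 mm high, its cylindrical head 42 mm in diameter from 20 to 36 mm above the foot (slightly narrower at the top edge), neck 22 mm, foot 32 mm in diameter; about 40 g. The point is its centre, 20 mm above its underside; z is its own upright axis.
- bald_red_foot_mid (a point): Square furniture foot, red but with a round bald patch of bare wood, 29 mm across, in the middle of its top, standing on its narrow end: 60 mm high, the top 20 mm a 44 x 44 mm square block with upright faces, below it tapering to about 30 x 30 mm at the underside; about 80 g. The point is its centre, 30 mm above its underside; x and y are square to its flat faces, z its own upright axis.
- tray_red_knobs: Shallow galvanised metal tray, 150 mm (its x) by 115 mm (its y) outside, 20 mm high, walls and floor 3 mm, fixed to the bench. A red round knob (42 mm wide, 40 mm high) is screwed upright to its floor as the sample, 48 mm from the tray's middle along +x (the end away from the robot); the rest of the floor is free. Origin: centre of the tray's underside.
- tray_blue_knobs: Shallow galvanised metal tray, 150 mm (its x) by 115 mm (its y) outside, 20 mm high, walls and floor 3 mm, fixed to the bench. A blue round knob (42 mm wide, 40 mm high) is screwed upright to its floor as the sample, 48 mm from the tray's middle along +x (the end away from the robot); the rest of the floor is free. Origin: centre of the tray's underside.
- tray_red_feet: Shallow galvanised metal tray, 150 mm (its x) by 115 mm (its y) outside, 20 mm high, walls and floor 3 mm, fixed to the bench. A red square foot (44 mm wide, 60 mm high) is screwed upright to its floor as the sample, 48 mm from the tray's middle along +x (the end away from the robot); the rest of the floor is free. Origin: centre of the tray's underside.
- redip_tray: Wooden re-dip tray, brown with spots of old white paint, empty, 150 mm (its x) by 115 mm (its y) outside, 22 mm high, walls and floor 6 mm, fixed to the bench. Origin: centre of the tray's underside.
- hardener_tin: Small yellow hardener tin with a steel cap in the middle of its top, 50 mm in diameter, 56 mm high, loose, standing among the pieces; to be left alone. Origin: centre of its underside.

How it is judged:
At the end, for the whole second after the job is handed in: Sound red knob, blue knob and red foot each in the metal tray with the like sample, both bald pieces in the wooden tray, not touching each other; all inside the walls, on the floor (5 mm), upright (0.1 rad), released, at rest; tin upright, within 30 mm of its start (x of red_knob_mid in the frame of tray_red_knobs between -0.075 and 0.075 m and y of red_knob_mid in the frame of tray_red_knobs between -0.0575 and 0.0575 m and z of red_knob_mid in the frame of tray_red_knobs between 0.018 and 0.028 m and angle between each of red_knob_mid, blue_knob_mid, red_foot_mid, bald_blue_knob_mid, bald_red_foot_mid, hardener_tin's own z axis and vertical below 0.1 rad and linear speed of each of red_knob, blue_knob, red_foot, bald_blue_knob, bald_red_foot below 0.02 m/s and angular speed of each of red_knob, blue_knob, red_foot, bald_blue_knob, bald_red_foot below 0.2 rad/s and contact force between each of red_knob, blue_knob, red_foot, bald_blue_knob, bald_red_foot and the fingers below 0.05 N and x of blue_knob_mid in the frame of tray_blue_knobs between -0.075 and 0.075 m and y of blue_knob_mid in the frame of tray_blue_knobs between -0.0575 and 0.0575 m and z of blue_knob_mid in the frame of tray_blue_knobs between 0.018 and 0.028 m and x of red_foot_mid in the frame of tray_red_feet between -0.075 and 0.075 m and y of red_foot_mid in the frame of tray_red_feet between -0.0575 and 0.0575 m and z of red_foot_mid in the frame of tray_red_feet between 0.028 and 0.038 m and x of bald_blue_knob_mid in the frame of redip_tray between -0.075 and 0.075 m and y of bald_blue_knob_mid in the frame of redip_tray between -0.0575 and 0.0575 m and z of bald_blue_knob_mid in the frame of redip_tray between 0.021 and 0.031 m and x of bald_red_foot_mid in the frame of redip_tray between -0.075 and 0.075 m and y of bald_red_foot_mid in the frame of redip_tray between -0.0575 and 0.0575 m and z of bald_red_foot_mid in the frame of redip_tray between 0.031 and 0.041 m and contact force between bald_blue_knob and bald_red_foot below 0.05 N and distance of hardener_tin from where it was at the start of the episode below 0.03 m).
It fails at once if a piece is dropped: it falls free of the fingers faster than 0.6 m/s (a drop of about 2 cm) ((linear speed of red_knob above 0.6 m/s and contact force between red_knob and the fingers below 0.05 N) or (linear speed of blue_knob above 0.6 m/s and contact force between blue_knob and the fingers below 0.05 N) or (linear speed of red_foot above 0.6 m/s and contact force between red_foot and the fingers below 0.05 N) or (linear speed of bald_blue_knob above 0.6 m/s and contact force between bald_blue_knob and the fingers below 0.05 N) or (linear speed of bald_red_foot above 0.6 m/s and contact force between bald_red_foot and the fingers below 0.05 N)).
It fails at once if the hardener tin is shifted by more than 30 mm (distance of hardener_tin from where it was at the start of the episode above 0.03 m).
It also fails if it takes over 128 s, if anything falls off the work surface, if the arm or the gripper's body presses on something with over 40 N, if the wrist force passes 120 N, or if a joint passes its speed limit or range.

## Working session

There is one attempt and no reset: what is moved stays moved. The work goes in short steps, Python scripts to look and compute and a shell command to move; the robot and the scene stay as the last step left them, time stands still between calls to the robot, and variables do not carry over. Pictures are saved under pics/ and viewed, about 12 in all and at most 16, crops included, and the job is handed in when it is done.

```bash
mkdir -p pics; ls; python3 - <<'E'
from station import status, eyes
import cv2
s=status.get_state();print({k:s[k] for k in('t','eef_pos','ee_rot','width','force')})
for n in("scene","side","wrist"):
    cv2.imwrite(f"pics/{n}0.png",eyes.grab_frame(n));print(n,eyes.calibration(n))
E
```

```text
pics
{'t': 0.0, 'eef_pos': array([ 0.15886712, -0.65553031,  0.22561301]), 'ee_rot': array([-3.14143210e+00, -1.68709853e-03,  1.80849132e+00]), 'width': 0.08743666604210096, 'force': array([ 0.28468246, -0.16880934,  0.41101871])}
scene {'camera_matrix': array([[365.9106346 ,   0.        , 325.63428823],
       [  0.        , 365.9106346 , 203.53754857],
       [  0.        ,   0.        ,   1.        ]]), 'cam_to_world': array([[ 0.50653201, -0.57349106,  0.64384263,  1.10623688],
       [ 0.86210688,  0.32470883, -0.38901915, -0.32869399],
       [ 0.01403762,  0.75211181,  0.65888601,  0.64576055],
       [ 0.        ,  0.        ,  0.        ,  1.        ]])}
side {'camera_matrix': array([[481.21860348,   0.        , 322.53367622],
       [  0.        , 481.21860348, 207.18845137],
       [  0.        ,   0.        ,   1.        ]]), 'cam_to_world': array([[ 0.98804851,  0.10541014, -0.11246708,  0.38840111],
       [-0.15402052,  0.64602452, -0.74761621, -1.0531583 ],
       [-0.00614984,  0.75600333,  0.65453888,  1.00132892],
       [ 0.        ,  0.        ,  0.        ,  1.        ]])}
wrist {'camera_matrix': array([[309.70691629,   0.        , 319.29802052],
       [  0.        , 309.70691629, 201.99271532],
       [  0.        ,   0.        ,   1.        ]]), 'hand_eye': array([[ 9.99999348e-01, -1.13760762e-03, -1.04033724e-04,
         2.90412627e-04],
       [-1.11544268e-03, -9.52732362e-01, -3.03808826e-01,
        -8.19864259e-02],
       [ 2.46498939e-04,  3.03808744e-01, -9.52733009e-01,
        -1.58672622e-01],
       [ 0.00000000e+00,  0.00000000e+00,  0.00000000e+00,
         1.00000000e+00]])}
```

View pics/scene0.png

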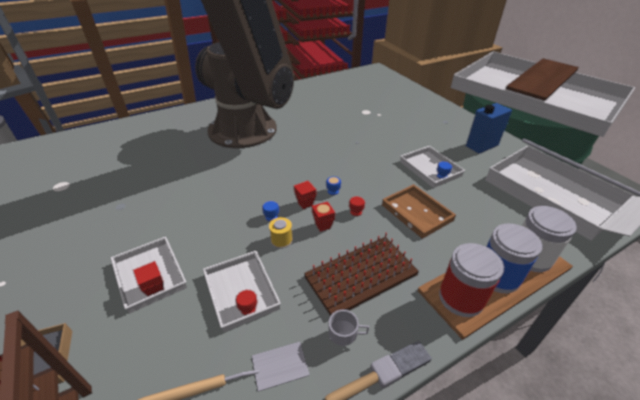

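View pics/side0.png

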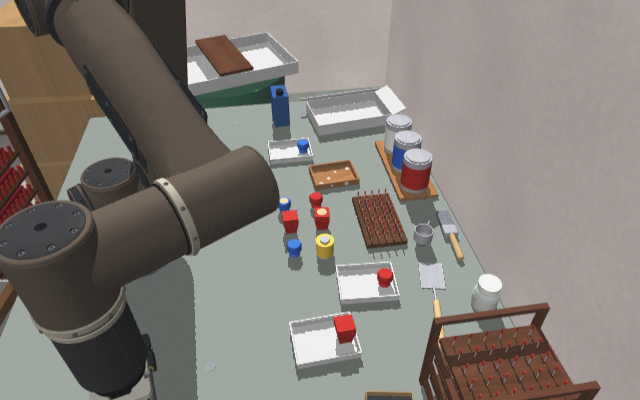

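The scene view shows a blue knob (271,210), red foot (305,193), bald blue knob (333,185), bald red foot (323,215), red knob (357,205) and the tin (281,232). The trays are red feet (148,272), red knobs (241,289), re-dip (418,210) and blue knobs (432,165). The side view agrees. I'll enlarge both.

```bash
python3 - <<'E'
import cv2
a=cv2.imread("pics/scene0.png")[170:255,255:375];b=cv2.imread("pics/side0.png")[185:265,270:350]
cv2.imwrite("pics/c1.png",cv2.resize(a,None,fx=6,fy=6,interpolation=cv2.INTER_CUBIC))
cv2.imwrite("pics/c2.png",cv2.resize(b,None,fx=7,fy=7,interpolation=cv2.INTER_CUBIC))
c=cv2.imread("pics/scene0.png")[140:335,100:475]
cv2.imwrite("pics/c3.png",cv2.resize(c,None,fx=2.1,fy=2.1,interpolation=cv2.INTER_CUBIC))
E
```

```text
(no output)
```

View pics/c1.png

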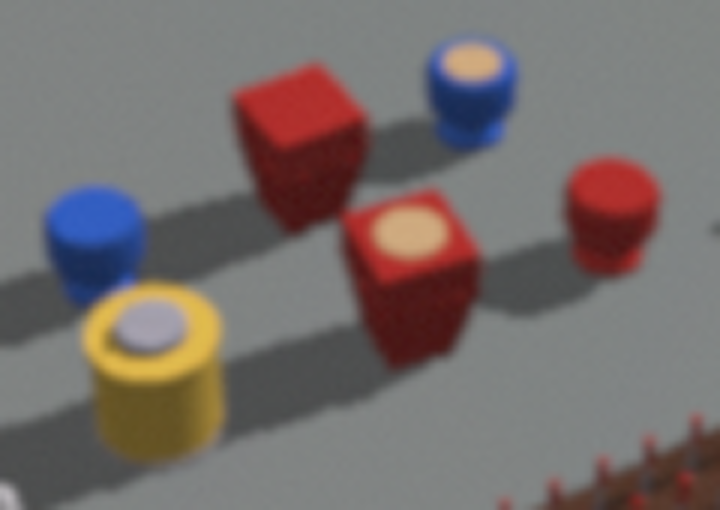

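View pics/c3.png

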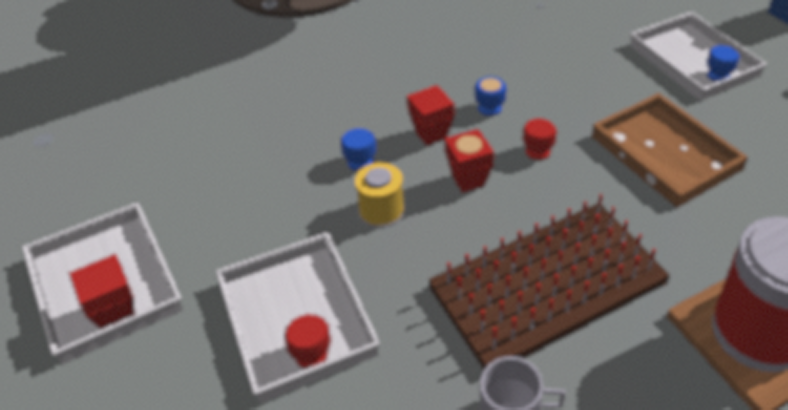

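```bash
cat > h.py <<'E'
import numpy as np
from station import eyes
from scipy.spatial.transform import Rotation as R
def ray(n,uv,z,pose=None):
    c=eyes.calibration(n);K=c["camera_matrix"]
    x=(uv[0]-K[0,2])/K[0,0];y=(uv[1]-K[1,2])/K[1,1]
    if n=="wrist":
        r=np.hypot(x,y);s=np.sin(r)/max(r,1e-9);d=np.array([x*s,-y*s,-np.cos(r)])
        T=np.eye(4);T[:3,:3]=R.from_euler('xyz',pose[1]).as_matrix();T[:3,3]=pose[0];M=T@c["hand_eye"]
    else: d=np.array([x,-y,-1.]);M=c["cam_to_world"]
    d=M[:3,:3]@d;return (M[:3,3]+d*(z-M[2,3])/d[2])[:2]
E
python3 - <<'E'
from h import *
np.set_printoptions(precision=4,suppress=True)
P=lambda u,v,s,a,b,z:ray("scene",((u+.5)/s-.5+a,(v+.5)/s-.5+b),z)
A=lambda u,v,z:P(u,v,6,255,170,z); B=lambda u,v,z:P(u,v,2.1,100,140,z)
for n,u,v,z in(("blue",96,215,.04),("bald",472,62,.04),("red",612,188,.04),("tin",152,330,.056)):print(n,A(u,v,z))
def quad(n,f,c,z):
    p=np.array([f(*q,z) for q in c]);e=np.roll(p,-1,0)-p
    print(n,p.mean(0),"sides",np.linalg.norm(e,axis=1),"ang",np.degrees(np.arctan2(e[:,1],e[:,0])))
quad("foot",A,[(236,98),(318,65),(367,120),(285,150)],.06)
quad("baldfoot",A,[(345,213),(437,190),(478,250),(385,282)],.06)
quad("tfeet",B,[(23,247),(138,206),(181,297),(53,354)],.02)
quad("tredk",B,[(218,270),(329,235),(378,343),(254,392)],.02)
quad("redip",B,[(594,127),(658,95),(746,158),(680,202)],.022)
quad("tblue",B,[(631,37),(693,13),(766,63),(703,90)],.02)
E
```

```text
blue [ 0.4529 -0.0939]
bald [0.4406 0.0962]
red [0.5443 0.1024]
tin [ 0.5414 -0.1086]
foot [0.4542 0.0023] sides [0.0416 0.0437 0.0394 0.0411] ang [  94.3089   -0.0043  -89.262  -177.0769]
baldfoot [0.5462 0.0029] sides [0.0399 0.0395 0.0412 0.0436] ang [ 81.2529  -6.3656 -92.9439 172.0592]
tfeet [ 0.4909 -0.399 ] sides [0.1169 0.1474 0.1187 0.1523] ang [  90.5541    3.5589  -87.0339 -177.179 ]
tredk [ 0.6283 -0.242 ] sides [0.1169 0.1483 0.1172 0.1514] ang [ 84.081   -4.4515 -94.4016 175.4152]
redip [0.6283 0.2371] sides [0.1133 0.1466 0.1198 0.152 ] ang [  95.2215    4.5478  -82.3123 -177.8392]
tblue [0.4936 0.4098] sides [0.1241 0.1476 0.1201 0.1456] ang [  92.1242   -0.0205  -88.8055 -178.4688]
```

Measured side lengths match the given sizes (feet about 41 vs 44 mm, trays about 150 x 118). I'll move over the pieces for a wrist view, with jaws along world y.

```bash
python3 -m jog '[[29,26,2,0,0,-0.06],[29,26,2,0,0,-0.06],[29,26,2,0,0,-0.06],[29,26,2,0,0,-0.06],[29,26,2,0,0,0],[29,26,2,0,0,0],[29,26,2,0,0,0],[29,26,2,0,0,0],[29,26,2,0,0,0],[29,26,2,0,0,0]]' 0.7 20
python3 -m jog '[[5,40,0,0,0,0],[5,40,0,0,0,0],[5,40,0,0,0,0],[5,40,0,0,0,0],[5,40,0,0,0,0],[5,40,0,0,0,0],[5,40,0,0,0,0],[5,40,0,0,0,0],[5,40,0,0,0,0],[5,40,0,0,0,0],[0,0,0,0,0,0],[0,0,0,0,0,0]]'
python3 - <<'E'
from station import status, eyes
import cv2,json
s=status.get_state();f=eyes.grab_frame("wrist");cv2.imwrite("pics/w1.png",f)
json.dump([list(s['eef_pos']),list(s['ee_rot'])],open('w1.json','w'))
cv2.imwrite("pics/w1c.png",cv2.resize(f[60:360,120:520],None,fx=2,fy=2,interpolation=cv2.INTER_CUBIC))
E
```

```text
t: 1.15
eef_pos: [0.453, -0.3859, 0.2422]
ee_rot: [-3.137, -0.007, 1.55]
force: [0.8, -1.3, 0.1]
width: 0.061
t: 2.35
eef_pos: [0.5046, 0.0344, 0.2397]
ee_rot: [-3.135, -0.008, 1.556]
force: [-0.4, -1.0, 0.6]
width: 0.0615
```

View pics/w1c.png

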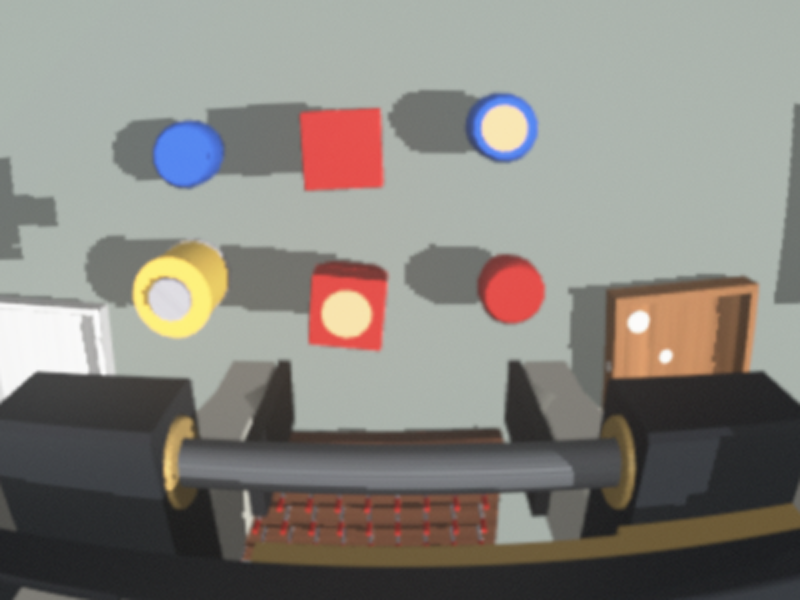

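```bash
python3 - <<'E'
from h import *
import json
np.set_printoptions(precision=4,suppress=True)
pose=json.load(open('w1.json'));print(pose)
A=lambda u,v,z:ray("wrist",((u+.5)/2-.5+120,(v+.5)/2-.5+60),z,pose)
for n,u,v,z in(("blue",189,152,.04),("bald",505,128,.04),("red",513,289,.04),("tin",169,298,.058),("bfpatch",346,314,.06)):print(n,A(u,v,z))
def quad(n,f,c,z):
    p=np.array([f(*q,z) for q in c]);e=np.roll(p,-1,0)-p
    print(n,p.mean(0),"sides",np.linalg.norm(e,axis=1),"ang",np.degrees(np.arctan2(e[:,1],e[:,0])))
quad("foot",A,[(301,114),(380,108),(383,187),(305,190)],.06)
quad("baldfoot",A,[(316,275),(387,277),(382,350),(309,342)],.06)
E
```

```text
[[0.5046270846979486, 0.03439491184601796, 0.2397406268685743], [-3.13495300415412, -0.008363873960155699, 1.5557058249034288]]
blue [ 0.4505 -0.0883]
bald [0.4414 0.0989]
red [0.5396 0.1063]
tin [ 0.5362 -0.1037]
bfpatch [0.5468 0.0048]
foot [0.4517 0.0059] sides [0.0431 0.0436 0.0433 0.0423] ang [  92.5606    1.1009  -89.179  -179.1902]
baldfoot [0.5454 0.0062] sides [0.0408 0.0454 0.0438 0.042 ] ang [ 87.3354  -4.923  -97.4469 170.9526]
```

```bash
python3 -m jog '[[9,18,-30,-0.004,-0.003,0.008],[9,18,-30,-0.004,-0.003,0.007],[9,17,-30,0,0,0],[10,17,-30,0,0,0],[0,0,-20,0,0,0],[0,0,-20,0,0,0],[0,0,0,0,0,0],[0,0,0,0,0,0]]' 0.7 20
```

```text
t: 3.2
eef_pos: [0.544, 0.0968, 0.0759]
ee_rot: [3.138, -0.0, 1.559]
force: [1.1, -0.2, 0.7]
width: 0.0614
```

```bash
python3 -m jog '[[-2,7,-20,0,0,0],[0,0,-20,0,0,0],[0,0,-14,0,0,0],[0,0,-5,0,0,0],[0,0,0,0,0,0],[0,0,0,0,0,0]]'; python3 -m jog '[[0,0,0,0,0,0],[0,0,0,0,0,0],[0,0,0,0,0,0],[0,0,0,0,0,0],[0,0,0,0,0,0],[0,0,0,0,0,0]]' 0.3 20
```

```text
t: 3.8
eef_pos: [0.5472, 0.1026, 0.0238]
ee_rot: [3.127, -0.005, 1.556]
force: [-1.0, 0.3, 0.2]
width: 0.0619
t: 4.4
eef_pos: [0.5488, 0.1033, 0.0269]
ee_rot: [3.123, -0.008, 1.556]
force: [0.2, 0.1, -1.0]
width: 0.0411
```

```bash
for i in 1 2 3; do python3 -m jog '[[0,0,0,0,0,0]]' | sed -n 2,3p; done
```

```text
eef_pos: [0.5487, 0.1033, 0.0268]
ee_rot: [3.123, -0.007, 1.556]
eef_pos: [0.5487, 0.1033, 0.0267]
ee_rot: [3.123, -0.007, 1.556]
eef_pos: [0.5486, 0.1033, 0.0266]
ee_rot: [3.123, -0.007, 1.556]
```

```bash
python3 -m jog '[[0,0,0,0,0,0],[0,0,0,0,0,0],[0,0,0,0,0,0],[-3,1,-4,-0.003,0.01,0.007],[-3,0,-4,-0.003,0.009,0.007],[0,0,-4,0,0,0],[0,0,0,0,0,0],[0,0,0,0,0,0]]' 0.7; python3 -m jog '[[0,0,0,0,0,0]]'
```

```text
t: 5.5
eef_pos: [0.5419, 0.1044, 0.0132]
ee_rot: [-3.139, -0.0, 1.571]
force: [0.2, 0.8, -0.2]
width: 0.0614
t: 5.6
eef_pos: [0.5419, 0.1043, 0.0131]
ee_rot: [-3.139, -0.0, 1.571]
force: [0.2, 0.1, 0.4]
width: 0.0614
```

```bash
python3 -m jog '[[0,0,0,0,0,0],[0,0,0,0,0,0],[0,0,0,0,0,0],[0,0,0,0,0,0],[0,0,0,0,0,0],[0,0,10,0,0,0],[0,0,20,0,0,0],[0,0,25,0,0,0],[0,0,25,0,0,0],[0,0,20,0,0,0],[0,0,0,0,0,0]]' 0.35 20; python3 -m jog '[[6,-25,0,0,0,-0.02],[6,-30,0,0,0,-0.02],[6,-35,0,0,0,-0.02],[6,-35,0,0,0,-0.02],[6,-35,0,0,0,0],[6,-35,0,0,0,0],[6,-35,0,0,0,0],[6,-35,0,0,0,0],[6,-30,0,0,0,0],[6,-25,0,0,0,0],[6,-20,0,0,0,0],[0,0,0,0,0,0]]'; python3 -m jog '[[0,0,0,0,0,0],[0,0,0,0,0,0]]'
```

```text
t: 6.7
eef_pos: [0.5413, 0.1037, 0.1201]
ee_rot: [-3.139, 0.001, 1.571]
force: [0.5, -0.2, 0.2]
width: 0.0412
t: 7.9
eef_pos: [0.6059, -0.249, 0.1213]
ee_rot: [-3.139, -0.002, 1.491]
force: [0.3, 0.9, -0.5]
width: 0.0408
t: 8.1
eef_pos: [0.605, -0.2489, 0.1205]
ee_rot: [-3.137, -0.003, 1.49]
force: [-0.4, -0.5, -0.3]
width: 0.0412
```

```bash
python3 -m jog '[[1,5,-20,0,0,0],[1,4,-20,0,0,0],[1,0,-20,0,0,0],[0,0,-15,0,0,0],[0,0,-10,0,0,0],[0,0,0,0,0,0],[0,0,0,0,0,0]]'; python3 -m jog '[[0,0,0,0,0,0]]'
```

```text
t: 8.8
eef_pos: [0.6086, -0.2335, 0.0355]
ee_rot: [-3.14, -0.003, 1.497]
force: [0.2, -0.6, -0.1]
width: 0.0412
t: 8.9
eef_pos: [0.6089, -0.2333, 0.0362]
ee_rot: [-3.141, -0.003, 1.497]
force: [0.0, -0.5, -0.1]
width: 0.0412
```

```bash
python3 - <<'E'
from station import eyes
import cv2
f=eyes.grab_frame("scene")
cv2.imwrite("pics/s2.png",cv2.resize(f[220:340,170:300],None,fx=5,fy=5,interpolation=cv2.INTER_CUBIC)) 
E
```

```text
(no output)
```

View pics/s2.png

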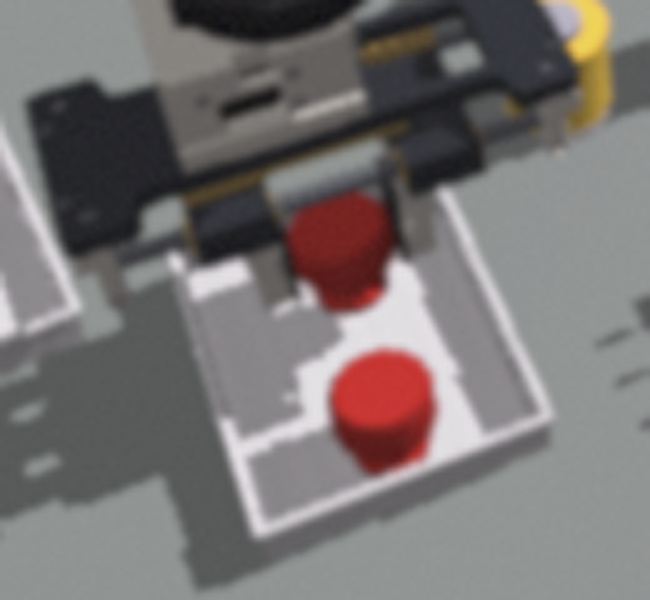

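The knob hangs upright over the free end of the red-knob tray. I'll correct 6 mm in y and lower it.

```bash
python3 -m jog '[[0,-3,-4,0,0,0],[0,-3,-4,0,0,0],[0,0,-4,0,0,0],[0,0,-3,0,0,0],[0,0,-3,0,0,0],[0,0,-1,0,0,0],[0,0,0,0,0,0],[0,0,0,0,0,0]]'
```

```text
t: 9.75
eef_pos: [0.6098, -0.2406, 0.0172]
ee_rot: [3.139, -0.003, 1.496]
force: [-0.0, 0.5, -0.9]
width: 0.0413
```

```bash
python3 -m jog '[[0,0,0,0,0,0],[0,0,0,0,0,0],[0,0,0,0,0,0],[0,0,5,0,0,0],[0,0,15,0,0,0],[0,0,25,0,0,0],[0,0,30,0,0,0],[0,0,25,0,0,0],[0,0,0,0,0,0]]' 0.6; python3 -m jog '[[-20,18,0,0,0,0.02],[-20,18,0,0,0,0.02],[-20,18,0,0,0,0.02],[-20,18,0,0,0,0.015],[-20,18,0,0,0,0],[-20,18,0,0,0,0],[-20,18,0,0,0,0],[-15,15,0,0,0,0],[-5,8,0,0,0,0],[0,0,0,0,0,0],[0,0,0,0,0,0]]' 0.7; python3 -m jog '[[0,0,0,0,0,0]]'
```

```text
t: 10.65
eef_pos: [0.61, -0.2409, 0.1264]
ee_rot: [3.137, -0.001, 1.497]
force: [-0.2, -0.5, 0.7]
width: 0.0526
t: 11.75
eef_pos: [0.4459, -0.0881, 0.1356]
ee_rot: [3.124, -0.002, 1.575]
force: [0.6, 0.3, -0.1]
width: 0.0616
t: 11.85
eef_pos: [0.4465, -0.0883, 0.1359]
ee_rot: [3.123, -0.002, 1.575]
force: [0.1, -0.1, 0.8]
width: 0.061
```

```bash
python3 -m jog '[[2,-1,-15,0,0.009,0],[2,-1,-20,0,0.009,0],[1,0,-20,0,0,0],[0,0,-20,0,0,0],[0,0,-12,0,0,0],[0,0,0,0,0,0],[0,0,0,0,0,0],[0,0,0,0,0,0]]'
```

```text
t: 12.65
eef_pos: [0.4541, -0.094, 0.0409]
ee_rot: [-3.136, -0.0, 1.57]
force: [-0.9, -1.2, 0.7]
width: 0.0615
```

```bash
python3 -m jog '[[-2,2,-6,0,0,0],[0,0,-6,0,0,0],[0,0,-6,0,0,0],[0,0,-5,0,0,0],[0,0,-4,0,0,0],[0,0,0,0,0,0],[0,0,0,0,0,0]]'; python3 -m jog '[[0,0,0,0,0,0],[0,0,0,0,0,0],[0,0,0,0,0,0],[0,0,0,0,0,0],[0,0,0,0,0,0]]' 0.35 20
```

```text
t: 13.35
eef_pos: [0.4532, -0.0916, 0.0131]
ee_rot: [-3.139, -0.001, 1.571]
force: [0.9, 0.6, 0.2]
width: 0.0613
t: 13.85
eef_pos: [0.4536, -0.0915, 0.0136]
ee_rot: [-3.14, -0.001, 1.571]
force: [-0.1, 0.9, -1.0]
width: 0.0411
```

```bash
python3 -m jog '[[0,0,5,0,0,0],[0,0,15,0,0,0],[0,0,25,0,0,0],[0,0,30,0,0,0],[0,0,25,0,0,0],[0,0,5,0,0,0],[0,0,0,0,0,0]]'; python3 -m jog '[[2,20,0,0,0,0],[2,35,0,0,0,0],[2,40,0,0,0,0],[2,40,0,0,0,0],[2,40,0,0,0,0],[2,40,0,0,0,0],[2,40,0,0,0,0],[2,40,0,0,0,0],[2,40,0,0,0,0],[2,35,0,0,0,0],[0,20,0,0,0,0],[0,0,0,0,0,0]]';  python3 -m jog '[[0,30,0,0,0,0],[0,35,0,0,0,0],[0,25,0,0,0,0],[0,10,0,0,0,0],[0,0,0,0,0,0],[0,0,0,0,0,0]]'
```

```text
t: 14.55
eef_pos: [0.4518, -0.0919, 0.1237]
ee_rot: [-3.138, -0.001, 1.57]
force: [-0.6, -0.1, 0.6]
width: 0.0413
t: 15.75
eef_pos: [0.4633, 0.3098, 0.1101]
ee_rot: [-3.123, 0.009, 1.565]
force: [-0.6, -0.9, -0.2]
width: 0.0415
t: 16.35
eef_pos: [0.4605, 0.4057, 0.1041]
ee_rot: [-3.116, 0.019, 1.562]
force: [-0.4, 0.5, -1.2]
width: 0.0413
```

```bash
python3 -m jog '[[4,2,-15,0.01,-0.013,0.005],[4,2,-15,0.009,-0.013,0.004],[2,0,-15,0,0,0],[0,0,-12,0,0,0],[0,0,-5,0,0,0],[0,0,0,0,0,0],[0,0,0,0,0,0],[0,0,0,0,0,0]]'
python3 - <<'E'
from station import eyes
import cv2
f=eyes.grab_frame("scene")
cv2.imwrite("pics/s3.png",cv2.resize(f[130:220,380:480],None,fx=6,fy=6,interpolation=cv2.INTER_CUBIC)) 
E
```

```text
t: 17.15
eef_pos: [0.4716, 0.4019, 0.0418]
ee_rot: [3.141, -0.001, 1.565]
force: [0.3, 0.2, -0.6]
width: 0.0414
```

View pics/s3.png

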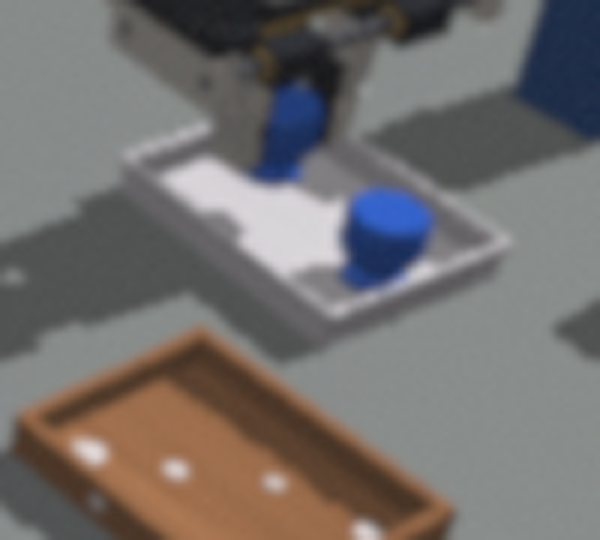

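The blue knob hangs above the free end of the blue tray, clear of the sample. I'll lower it, shifted 8 mm in y.

```bash
python3 -m jog '[[0,4,-4,0,0,0],[0,4,-4,0,0,0],[0,0,-4,0,0,0],[0,0,-4,0,0,0],[0,0,-3,0,0,0],[0,0,-2,0,0,0],[0,0,-1,0,0,0],[0,0,0,0,0,0],[0,0,0,0,0,0]]'
```

```text
t: 18.1
eef_pos: [0.4716, 0.4116, 0.0186]
ee_rot: [3.14, -0.002, 1.566]
force: [0.2, 0.6, 0.4]
width: 0.0409
```

```bash
python3 -m jog '[[0,0,-2,0,0,0],[0,0,0,0,0,0]]';python3 -m jog '[[0,0,0,0,0,0],[0,0,0,0,0,0],[0,0,0,0,0,0],[0,0,5,0,0,0],[0,0,15,0,0,0],[0,0,25,0,0,0],[0,0,30,0,0,0],[0,0,25,0,0,0],[0,0,0,0,0,0]]' 0.6; python3 -m jog '[[-3,-20,0,0,0,0],[-3,-35,0,0,0,0],[-3,-40,0,0,0,0],[-3,-40,0,0,0,0],[-3,-40,0,0,0,0],[-3,-40,0,0,0,0],[-3,-40,0,0,0,0],[-3,-30,0,0,0,0],[-3,-15,0,0,0,0],[0,-5,0,0,0,0],[0,0,0,0,0,0],[0,0,0,0,0,0]]' 0.7; python3 -m jog '[[0,0,0,0,0,0]]'
```

```text
t: 18.3
eef_pos: [0.4719, 0.4117, 0.0168]
ee_rot: [3.14, -0.003, 1.566]
force: [-1.1, -0.5, -0.7]
width: 0.0415
t: 19.2
eef_pos: [0.4717, 0.411, 0.1219]
ee_rot: [3.14, -0.002, 1.566]
force: [-0.2, -0.2, 0.1]
width: 0.0528
t: 20.4
eef_pos: [0.4416, 0.0972, 0.1232]
ee_rot: [3.136, -0.006, 1.568]
force: [0.1, -0.7, -0.7]
width: 0.0614
t: 20.5
eef_pos: [0.442, 0.0981, 0.1232]
ee_rot: [3.136, -0.006, 1.569]
force: [0.2, 0.5, -0.1]
width: 0.0615
```

```bash
python3 -m jog '[[0,0,-15,0,0.006,0],[0,0,-20,0,0,0],[0,0,-20,0,0,0],[0,0,-18,0,0,0],[0,0,-10,0,0,0],[0,0,0,0,0,0],[0,0,0,0,0,0],[0,0,0,0,0,0]]'
```

```text
t: 21.3
eef_pos: [0.4451, 0.1051, 0.0384]
ee_rot: [3.139, -0.007, 1.577]
force: [0.9, -0.8, 0.0]
width: 0.0613
```

```bash
python3 -m jog '[[-2,-4,-5,0,0,0],[-2,-3,-5,0,0,0],[0,0,-5,0,0,0],[0,0,-5,0,0,0],[0,0,-4,0,0,0],[0,0,0,0,0,0],[0,0,0,0,0,0]]'; python3 -m jog '[[0,0,0,0,0,0],[0,0,0,0,0,0],[0,0,0,0,0,0],[0,0,0,0,0,0],[0,0,0,0,0,0]]' 0.35 20
```

```text
t: 22.0
eef_pos: [0.4417, 0.0979, 0.014]
ee_rot: [3.136, -0.009, 1.577]
force: [-0.5, 0.7, 0.2]
width: 0.0615
t: 22.5
eef_pos: [0.442, 0.0982, 0.0143]
ee_rot: [3.136, -0.01, 1.577]
force: [-1.2, 0.1, -0.4]
width: 0.0412
```

```bash
python3 -m jog '[[0,0,5,0,0,0],[0,0,15,0,0,0],[0,0,25,0,0,0],[0,0,30,0,0,0],[0,0,25,0,0,0],[0,0,5,0,0,0],[0,0,0,0,0,0]]'; python3 -m jog '[[10,9,0,-0.01,0.006,0.02],[18,17,0,0,0,0.02],[20,18,0,0,0,0.02],[22,20,0,0,0,0.015],[22,20,0,0,0,0],[22,20,0,0,0,0],[18,17,0,0,0,0],[12,11,0,0,0,0],[6,5,0,0,0,0],[0,0,0,0,0,0],[0,0,0,0,0,0],[0,0,0,0,0,0]]'
```

```text
t: 23.2
eef_pos: [0.4406, 0.0971, 0.1244]
ee_rot: [3.137, -0.009, 1.577]
force: [0.1, 0.6, -1.7]
width: 0.0411
t: 24.4
eef_pos: [0.5933, 0.2389, 0.1069]
ee_rot: [-3.119, 0.015, 1.661]
force: [0.8, 0.6, -0.5]
width: 0.0417
```

```bash
python3 -m jog '[[0,-1,-12,0.008,-0.012,0],[0,-1,-15,0.007,-0.011,0],[0,0,-15,0,0,0],[0,0,-10,0,0,0],[0,0,-5,0,0,0],[0,0,0,0,0,0],[0,0,0,0,0,0],[0,0,0,0,0,0]]'
python3 - <<'E'
from station import eyes
import cv2
f=eyes.grab_frame("scene")
cv2.imwrite("pics/s4.png",cv2.resize(f[150:250,360:480],None,fx=6,fy=6,interpolation=cv2.INTER_CUBIC)) 
E
```

```text
t: 25.2
eef_pos: [0.5921, 0.2349, 0.0522]
ee_rot: [3.135, -0.001, 1.66]
force: [-0.9, 0.2, -0.5]
width: 0.0411
```

View pics/s4.png

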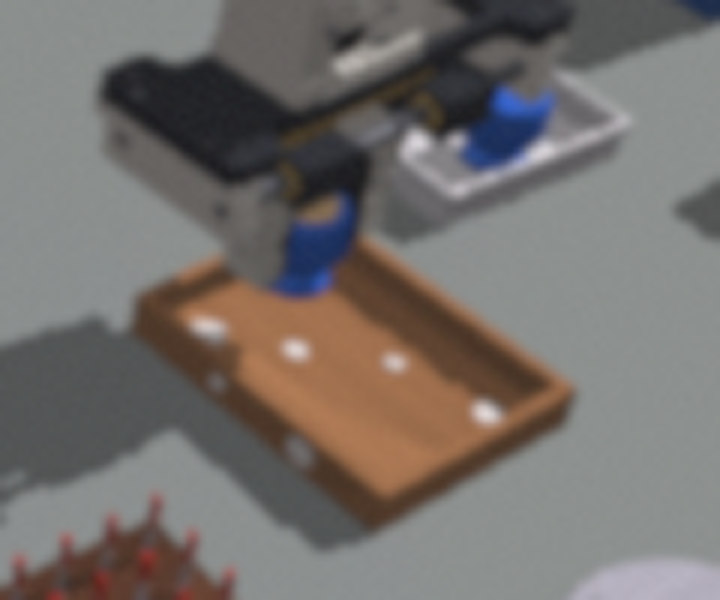

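The bald blue knob hangs upright over the near end of the re-dip tray, away from the walls. I'll lower it, moving 2 mm in y.

```bash
python3 -m jog '[[0,2,-6,0,0,0],[0,1,-6,0,0,0],[0,0,-5,0,0,0],[0,0,-5,0,0,0],[0,0,-4,0,0,0],[0,0,-3,0,0,0],[0,0,-2,0,0,0],[0,0,0,0,0,0],[0,0,0,0,0,0]]'
```

```text
t: 26.15
eef_pos: [0.5931, 0.2387, 0.0205]
ee_rot: [3.133, -0.001, 1.661]
force: [-0.9, 0.5, -0.3]
width: 0.0411
```

```bash
python3 -m jog '[[0,0,0,0,0,0],[0,0,0,0,0,0],[0,0,0,0,0,0],[0,0,5,0,0,0],[0,0,15,0,0,0],[0,0,25,0,0,0],[0,0,30,0,0,0],[0,0,25,0,0,0],[0,0,0,0,0,0]]' 0.6; python3 -m jog '[[-3,-15,0,0,0,-0.03],[-5,-25,0,0,0,-0.03],[-7,-35,0,0,0,-0.03],[-7,-35,0,0,0,-0.03],[-7,-35,0,0,0,-0.03],[-7,-35,0,0,0,-0.03],[-6,-30,0,0,0,-0.01],[-4,-18,0,0,0,0],[-1,-6,0,0,0,0],[0,0,0,0,0,0],[0,0,0,0,0,0],[0,0,0,0,0,0]]' 0.7
```

```text
t: 27.05
eef_pos: [0.5925, 0.2379, 0.1245]
ee_rot: [3.134, 0.001, 1.661]
force: [1.0, 1.4, 0.4]
width: 0.0525
t: 28.25
eef_pos: [0.5307, -0.0178, 0.1187]
ee_rot: [-3.138, 0.005, 1.445]
force: [-0.6, 0.3, -0.3]
width: 0.0611
```

```bash
python3 -m jog '[[5,7,0,0,0,0.01],[5,8,-5,0,0,0.01],[5,7,-10,0,0,0],[0,0,-10,0,0,0],[0,0,-10,0,0,0],[0,0,-5,0,0,0],[0,0,0,0,0,0],[0,0,0,0,0,0],[0,0,0,0,0,0]]'
```

```text
t: 29.15
eef_pos: [0.5469, 0.0089, 0.0731]
ee_rot: [-3.136, 0.006, 1.471]
force: [-0.7, 0.2, 0.1]
width: 0.0611
```

```bash
python3 -m jog '[[0,-2,-6,0.005,-0.005,0],[0,-2,-8,0,0,0],[0,0,-8,0,0,0],[0,0,-8,0,0,0],[0,0,-6,0,0,0],[0,0,-3,0,0,0],[0,0,0,0,0,0],[0,0,0,0,0,0]]'; python3 -m jog '[[0,0,0,0,0,0],[0,0,0,0,0,0],[0,0,0,0,0,0],[0,0,0,0,0,0],[0,0,0,0,0,0]]' 0.35 20
```

```text
t: 29.95
eef_pos: [0.5469, 0.004, 0.031]
ee_rot: [-3.141, -0.0, 1.47]
force: [0.5, -0.0, 0.4]
width: 0.061
t: 30.45
eef_pos: [0.5475, 0.0043, 0.0319]
ee_rot: [3.14, -0.001, 1.47]
force: [0.9, -1.2, -0.4]
width: 0.0437
```

```bash
python3 -m jog '[[0,0,5,0,0,0],[0,0,15,0,0,0],[0,0,25,0,0,0],[0,0,30,0,0,0],[0,0,25,0,0,0],[0,0,5,0,0,0],[0,0,0,0,0,0]]'; python3 -m jog '[[6,12,0,0,0,0.02],[12,24,0,0,0,0.03],[15,32,0,0,0,0.03],[15,32,0,0,0,0.03],[15,32,0,0,0,0.03],[15,30,0,0,0,0.025],[14,26,0,0,0,0.02],[12,20,0,0,0,0],[6,10,0,0,0,0],[0,0,0,0,0,0],[0,0,0,0,0,0],[0,0,0,0,0,0]]'
```

```text
t: 31.15
eef_pos: [0.5459, 0.0037, 0.1418]
ee_rot: [-3.141, -0.0, 1.47]
force: [-0.4, -1.0, -0.5]
width: 0.044
t: 32.35
eef_pos: [0.6534, 0.2332, 0.1246]
ee_rot: [-3.121, 0.008, 1.668]
force: [0.4, 0.0, -0.8]
width: 0.0438
```

```bash
python3 -m jog '[[5,5,-5,0.004,-0.01,-0.006],[4,4,-10,0.004,-0.01,-0.006],[0,0,-13,0,0,0],[0,0,-13,0,0,0],[0,0,-8,0,0,0],[0,0,-4,0,0,0],[0,0,0,0,0,0],[0,0,0,0,0,0],[0,0,0,0,0,0]]'
python3 - <<'E'
from station import eyes
import cv2
f=eyes.grab_frame("scene")
cv2.imwrite("pics/s5.png",cv2.resize(f[150:250,360:480],None,fx=6,fy=6,interpolation=cv2.INTER_CUBIC)) 
E
```

```text
t: 33.25
eef_pos: [0.6624, 0.2394, 0.0687]
ee_rot: [3.14, 0.001, 1.651]
force: [0.7, -0.1, 0.1]
width: 0.0441
```

View pics/s5.png

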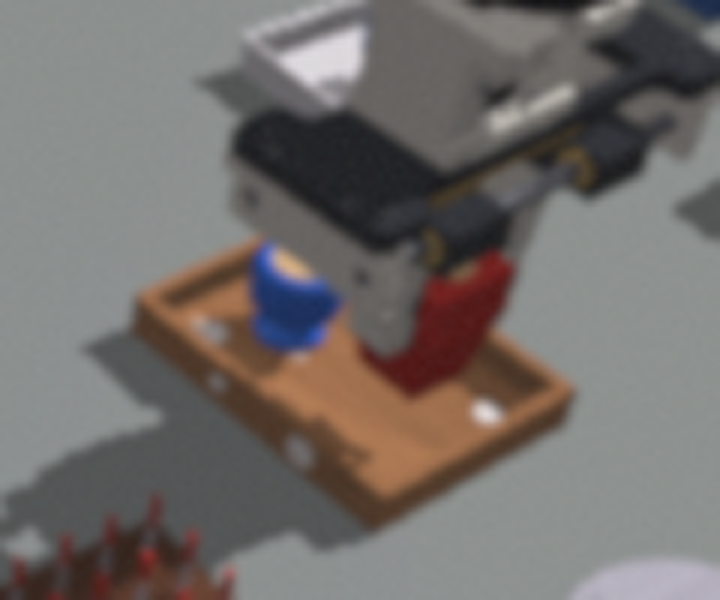

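The bald blue knob stands upright in the tray. The bald foot hangs straight and well clear of it, so I'll lower it.

```bash
python3 -m jog '[[0,1,-6,0,0,0],[0,1,-6,0,0,0],[0,0,-5,0,0,0],[0,0,-4,0,0,0],[0,0,-4,0,0,0],[0,0,-3,0,0,0],[0,0,-1,0,0,0],[0,0,0,0,0,0],[0,0,0,0,0,0]]'
```

```text
t: 34.2
eef_pos: [0.6627, 0.2419, 0.0378]
ee_rot: [3.139, 0.001, 1.652]
force: [-0.6, -0.7, -0.6]
width: 0.0437
```

```bash
python3 -m jog '[[0,0,0,0,0,0],[0,0,0,0,0,0],[0,0,0,0,0,0],[0,0,5,0,0,0],[0,0,15,0,0,0],[0,0,25,0,0,0],[0,0,30,0,0,0],[0,0,15,0,0,0],[0,0,0,0,0,0]]' 0.63; python3 -m jog '[[-12,-14,0,0,0,-0.02],[-22,-25,0,0,0,-0.02],[-26,-30,0,0,0,-0.01],[-26,-30,0,0,0,0],[-26,-30,0,0,0,0],[-26,-30,0,0,0,0],[-25,-29,0,0,0,0],[-18,-20,0,0,0,0],[-10,-10,0,0,0,0],[-3,-3,0,0,0,0],[0,0,0,0,0,0],[0,0,0,0,0,0]]' 0.7;python3 -m jog '[[0,0,0,0,0,0]]'
```

```text
t: 35.1
eef_pos: [0.6636, 0.242, 0.1373]
ee_rot: [3.135, -0.0, 1.652]
force: [-0.4, 0.1, -0.2]
width: 0.0556
t: 36.3
eef_pos: [0.461, 0.0144, 0.1368]
ee_rot: [3.132, -0.002, 1.601]
force: [0.4, 0.4, -0.2]
width: 0.0612
t: 36.4
eef_pos: [0.4618, 0.015, 0.1368]
ee_rot: [3.132, -0.002, 1.601]
force: [-0.1, -0.1, -0.7]
width: 0.0615
```

```bash
python3 -m jog '[[-4,-5,-5,0,0.009,-0.01],[-4,-5,-12,0,0,0],[0,0,-15,0,0,0],[0,0,-15,0,0,0],[0,0,-9,0,0,0],[0,0,-4,0,0,0],[0,0,0,0,0,0],[0,0,0,0,0,0],[0,0,0,0,0,0]]'
```

```text
t: 37.3
eef_pos: [0.4554, 0.0062, 0.0728]
ee_rot: [-3.138, -0.001, 1.592]
force: [-0.3, -0.1, -0.3]
width: 0.0615
```

```bash
python3 -m jog '[[-2,-1,-6,0,0,0],[0,-1,-8,0,0,0],[0,0,-8,0,0,0],[0,0,-8,0,0,0],[0,0,-6,0,0,0],[0,0,-3,0,0,0],[0,0,0,0,0,0],[0,0,0,0,0,0]]'; python3 -m jog '[[0,0,0,0,0,0],[0,0,0,0,0,0],[0,0,0,0,0,0],[0,0,0,0,0,0],[0,0,0,0,0,0]]' 0.35 20
```

```text
t: 38.1
eef_pos: [0.4534, 0.0041, 0.0308]
ee_rot: [-3.139, -0.002, 1.592]
force: [0.8, 0.4, 0.4]
width: 0.0613
t: 38.6
eef_pos: [0.4539, 0.0044, 0.0316]
ee_rot: [-3.141, -0.002, 1.592]
force: [0.3, 0.5, -1.3]
width: 0.0442
```

```bash
python3 -m jog '[[0,0,5,0,0,0],[0,0,15,0,0,0],[0,0,25,0,0,0],[0,0,30,0,0,0],[0,0,25,0,0,0],[0,0,5,0,0,0],[0,0,0,0,0,0]]'; python3 -m jog '[[1,-20,0,0,0,0],[2,-35,0,0,0,0.01],[2,-40,0,0,0,0.01],[2,-40,0,0,0,0],[2,-40,0,0,0,0],[2,-40,0,0,0,0],[2,-40,0,0,0,0],[2,-40,0,0,0,0],[0,-40,0,0,0,0],[0,-30,0,0,0,0],[0,-15,0,0,0,0],[0,0,0,0,0,0]]';python3 -m jog '[[0,-5,0,0,0,0],[0,0,0,0,0,0],[0,0,0,0,0,0]]'
```

```text
t: 39.3
eef_pos: [0.452, 0.0035, 0.1415]
ee_rot: [-3.139, -0.002, 1.591]
force: [-0.4, 0.2, -1.5]
width: 0.0438
t: 40.5
eef_pos: [0.4587, -0.3894, 0.1262]
ee_rot: [-3.121, -0.009, 1.615]
force: [-0.2, 0.7, -0.6]
width: 0.0438
t: 40.8
eef_pos: [0.4579, -0.3924, 0.1242]
ee_rot: [-3.118, -0.011, 1.615]
force: [0.4, 0.8, 0.7]
width: 0.044
```

```bash
python3 -m jog '[[5,-4,-5,-0.006,-0.012,0],[5,-4,-10,-0.005,-0.012,0],[0,0,-13,0,0,0],[0,0,-13,0,0,0],[0,0,-8,0,0,0],[0,0,-4,0,0,0],[0,0,0,0,0,0],[0,0,0,0,0,0],[0,0,0,0,0,0]]'
python3 - <<'E'
from station import eyes
import cv2
f=eyes.grab_frame("scene")
cv2.imwrite("pics/s6.png",cv2.resize(f[210:330,90:220],None,fx=5,fy=5,interpolation=cv2.INTER_CUBIC)) 
E
```

```text
t: 41.7
eef_pos: [0.4698, -0.3978, 0.0681]
ee_rot: [3.139, 0.002, 1.62]
force: [-0.1, -0.4, -0.8]
width: 0.0439
```

View pics/s6.png

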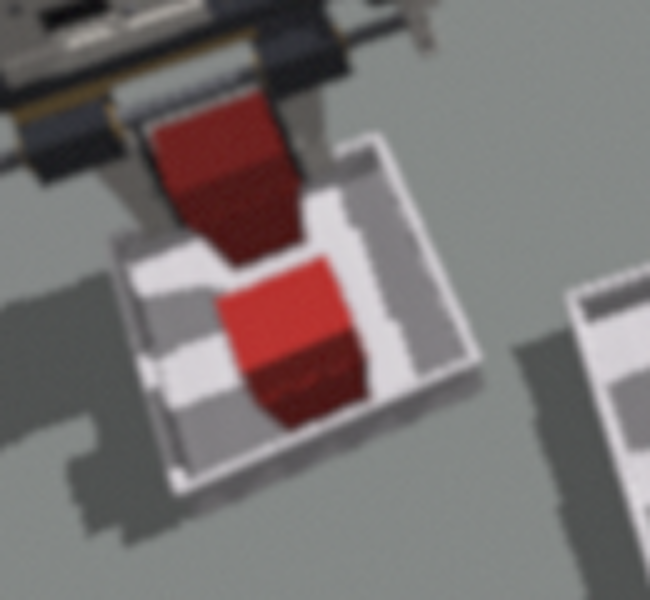

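The red foot is upright over the free end of the red-foot tray, clear of the sample. I'll lower it.

```bash
python3 -m jog '[[-1,0,-6,0,0,0],[0,0,-6,0,0,0],[0,0,-6,0,0,0],[0,0,-5,0,0,0],[0,0,-4,0,0,0],[0,0,-3,0,0,0],[0,0,-2,0,0,0],[0,0,0,0,0,0],[0,0,0,0,0,0]]'
```

```text
t: 42.65
eef_pos: [0.4693, -0.3982, 0.0344]
ee_rot: [3.137, 0.003, 1.62]
force: [0.4, -0.4, -1.0]
width: 0.0439
```

Release, lift, draw back towards the base, then check all the placings.

```bash
python3 -m jog '[[0,0,0,0,0,0],[0,0,0,0,0,0],[0,0,0,0,0,0],[0,0,5,0,0,0],[0,0,15,0,0,0],[0,0,25,0,0,0],[0,0,30,0,0,0],[0,0,30,0,0,0],[0,0,30,0,0,0],[-20,-10,10,0,0,0],[-40,-20,0,0,0,0],[0,0,0,0,0,0]]' 0.63;python3 -m jog '[[-40,-20,0,0,0,0],[-40,-20,0,0,0,0],[-30,-20,0,0,0,0],[0,0,0,0,0,0],[0,0,0,0,0,0],[0,0,0,0,0,0]]'
python3 - <<'E'
from station import eyes
import cv2
f=eyes.grab_frame("scene");cv2.imwrite("pics/s7f.png",f)
cv2.imwrite("pics/s7.png",cv2.resize(f[130:335,100:475],None,fx=2.1,fy=2.1,interpolation=cv2.INTER_CUBIC))
E
```

```text
t: 43.85
eef_pos: [0.4065, -0.4289, 0.188]
ee_rot: [3.136, 0.005, 1.622]
force: [-0.7, -0.3, -0.6]
width: 0.0556
t: 44.45
eef_pos: [0.2893, -0.4903, 0.1883]
ee_rot: [3.135, 0.005, 1.621]
force: [-0.0, 0.3, 0.4]
width: 0.0553
```

View pics/s7.png

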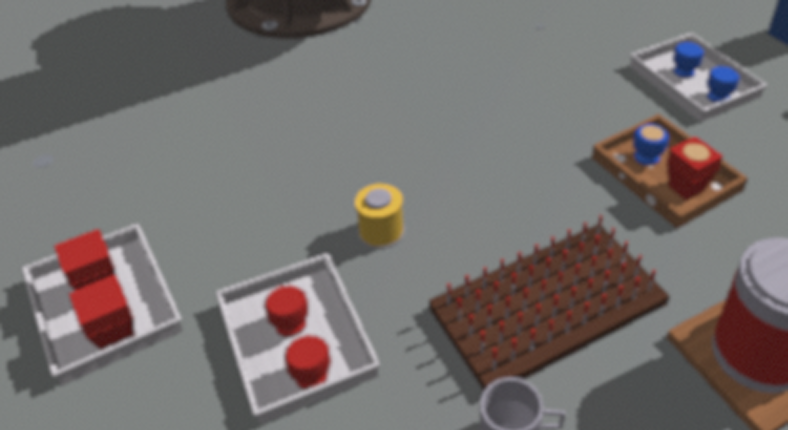

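All five stand upright in their trays: knob (287,305), foot (85,255), blue knob (688,55), bald knob (652,140), bald foot (695,160). The tin's cap is where it was (378,198, taking in the crop's 21-pixel shift). I'll hand it in.

```bash
python3 -c "
from station import workorder
print(workorder.job_done())"
```

```text
the job is handed in; nothing more can be done
None
```

All five pieces are sorted and the job is handed in, at about 44.5 s on the robot's clock. No verdict is reported, so success rests on my own checks:

- **Placing:** the red knob, blue knob and red foot went into the metal trays with their matching samples. The bald blue knob and bald red foot went into the re-dip tray, set about 70 mm apart centre to centre. Each piece was lowered to within about 1 mm of its floor before I opened the gripper.
- **Last picture:** it shows every piece upright inside its tray walls, with a visible gap between the two bald ones. The tin stands upright and its cap is where it was at the start.
- **Not checked:** I judged the final poses by eye from the scene camera and did not measure them numerically.
- **Disagreements:** the scene and wrist cameras differed by up to 6 mm, so I used the average. Fast moves missed their targets by anything up to 25 mm, and I corrected each with slow rows. The first grip on the red knob was about 13 mm too high, so I opened and gripped again before lifting.

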